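# Dispense one spacer and set it out

## Task

Set out the missing axle spacer: press the dispenser's plunger fully in once so that a single spacer comes out, and let the plunger spring back fully. Then, without picking it up, nudge that spacer along the bench with the fingertips until it lies fully inside the empty bay. Leave the spacer in the other bay, the ones in the magazine and the tools lying about where they are.

Things in the scene. Friction and masses are not known exactly. Their poses are not given: they have to be found in the camera images.
- dispenser: Fixed dispenser: grey square magazine 57 mm wide, 48 mm high, holding a stack of four spacers. Origin: on the bench under its centre, z up. Plunger on its -y side, on rails (18 mm high) back to y = -74 mm; spacers come out on the bench on its +y side, through a slot in the front wall (outer face y = +29 mm). Screwed flanges 7 mm high out to x = +-45 mm.
- plunger (a joint): Plunger travel, m: 0 at rest, 0.060 fully in at its stop, along the dispenser's +y. Spring: 3 N at the start, 6.6 N at the stop, plus about 1 N friction; returns by itself when let go. Fully in, its blade has put the lowest spacer on the bench in front, centre about 59 mm from the dispenser's origin along +y (a few mm more if fast).
- push_pad (a point): Centre of the outer face of the plunger's round black push pad, 36 mm across (4 to 40 mm above the bench), facing the dispenser's -y; at rest 122 mm from the dispenser's origin. Moves with the plunger; axes are the dispenser's.
- spacer_1: Flat round aluminium spacer, solid, 40 mm across, 10 mm thick (9 mm dark centre mark, no hole a finger could use), 25 to 50 g. Origin: centre of its underside, z up. At the start the lowest in the magazine: the one the plunger ejects.
- spacer_2: A spacer like spacer_1, second from below in the magazine at the start; it stays in the magazine.
- spacer_3: A spacer like spacer_1, third from below in the magazine at the start; it stays in the magazine.
- spacer_4: A spacer like spacer_1, the top one in the magazine at the start; it stays in the magazine.
- bay_empty: Fixed grey U of walls 6 mm thick, 12 mm high on bare bench, inside 54 mm wide (x), 50 mm deep (y). Origin: on the bench, centre of the inside; back wall at y = +25 mm, open mouth at y = -25 mm facing the dispenser, flared lips out to y = -34, x = +-40 mm. Empty: the target, on either side of the exit line.
- bay_full: Bay of the same shape and axes as bay_empty; a spacer already lies in it.
- spacer_set: Spacer like spacer_1, already lying in bay_full; leave it alone.
- hex_key: Bystander: loose black hex key, L-shaped, 125 x 40 mm, 8 mm thick, lying near the dispenser. Leave alone.
- black_tape: Bystander: loose small roll of black tape, 58 mm across, 19 mm high. Leave alone.
- chain_tool: Bystander: loose blue chain tool, 95 x 22 mm, 38 mm high, beyond the bays. Leave alone.
Things that resemble listed ones, but are neither listed nor needed, are in the scene too. What is shaped like the dispenser but brown is not meant.

How it is judged:
By the outcome, as a careful person would: the job done as asked, in the order asked, and still so for the second after the job is handed in, with the robot touching nothing.
It also fails if it takes over 64 s, if anything falls off the work surface, if the arm or the gripper's body presses on something with over 40 N, if the wrist force passes 120 N, or if a joint passes its speed limit or range.

## Robot

A 6-joint arm with a two-finger parallel gripper is mounted at the origin on a cart in front of the work surface, level with it; the furniture and walls round the work are solid. World frame = base frame: x ahead of the robot, y to its left, z up, the work surface at z = 0. Lengths are in m, angles in rad, forces in N, time in s.
With the tool pointing down it reaches from about 0.25 to 0.85 m from the base axis. Payload 12.5 kg.
Tool frame: the origin (TCP) lies midway between the tips of the shut fingers; the grasp point (between the pads) lies 19 mm behind it; z points along the fingers, x is the direction in which the jaws open and shut, and the axes are right-handed (so a half turn about z gives the same grasp; the last joint's range is limited). The gripper opens to 93 mm and grips with 3 to 60 N. Pads are 15 mm wide; open, the fingers measure 128 mm over their backs; the gripper's body (75 mm by 188 mm) begins 65 mm behind the grasp point.
Start: joints at [1.196, 0.351, 1.652, -0, 1.139, -0.085], TCP at [0.157, 0.527, 0.219] pointing down, gripper open.
Joint ranges: [-2.75, 2.75], [-0.79, 2.1], [0.01, 2.65], [-1.57, 4.71], [0.07, 3.14], [-2.87, 2.87]. Speed limits (rad/s): [2.22, 2.22, 2.79, 3.14, 3.14, 3.14].

## Interface

Orientations are given as a unit quaternion [x, y, z, w].
In Python, from plant import status, cams, workorder gives the robot as it stands.
- The arm moves only by the tool jog_arm, never from a script. Its arguments are lists of equal length, an entry for each row: "dp": the shift along the tool's x, y, z in m, a list of three; "spin": the turn about the tool's z in degrees. In form: {"dp": [[dx, dy, dz], ...], "spin": [spin, ...]}. A call has 1 to 10 rows; each row shifts and turns the pose as measured when the row begins, along the tool's axes as they then stand; what a row does not reach is not made up. A row lasts 1/8 s, in which the tool goes at most 62.5 mm and 10.7 degrees, less where a joint would pass 70% of its speed; a pose out of reach is approached as far as the arm can. A call with a gripper value outside its range is refused whole. "grip" is the opening, from -1 (shut) to 1 (fully open), set as the call begins (left out, the last holds). The fingers move at their own pace and stop on an object; the grip force is fixed at half the most. Time passes only in rows, so rows that do not move let the fingers close. It gives the time, the measured TCP pose, the force and the opening at its end, in the units of the state.
- status.state(): the state, without advancing time (a new reading comes with each control period).
- cams.read_camera(name): name is "scene" or "top"; returns a dict with "color" (480x640x3 uint8, red, green, blue), "z_map" (480x640 float32, m along the optical axis (not along the pixel's ray), 0 where there is no reading), "intrinsics" (3x3 intrinsics, pixels), "pose" (4x4, takes a point from camera to world coordinates). Camera axes: x right, y down, z forward; pixel columns grow to the right and rows downward; lengths in m; the calibration is good to about 2 mm. A picture is of the moment at which its call begins.
- workorder.close_job(): hands the job in, once; it reports no verdict.
Trained networks look in the newest picture that a camera, given by its name, has taken for a name from the list of things; names that differ only in an ending like _2 or _b are one class to them, and where a whole thing is asked for, a point or a joint stands for the part that bears it (a point fixed in the world has none). Each returns a list of dicts, best first, with "confidence" (0 to 1); they miss things now and then, are a little off and sometimes report something else, mostly with a low value. They report only what shows in the picture. A call takes as long as a camera call. They do not tell look-alikes from the thing itself.
- cams.boxes_of(label, camera): "at" ([x, y, z] in m, in the coordinates of the camera as it stood for that picture, good to about 4 mm: the middle of the surface that is visible of it).
The state is a dict: "time": time; "q": joint angles; "joint_vel": joint speeds; "joint_efforts": joint torques, N m; "tcp_pos": TCP position; "orientation": TCP orientation; "force": force on the tool from outside, world axes, zero at the start; "moment": the same for the moment, N m; "grip_width": finger opening in m.
Only numpy, scipy, OpenCV 4.12 (cv2) and the standard library are available. Lean on these libraries where they do the work, as an engineer would, in place of code of your own. Each camera call takes 0.05 s, during which the arm holds its last target.

## Working session

There is one attempt and no reset: what is moved stays moved. The work goes in short steps, Python scripts to look and compute and a tool call to move; the robot and the scene stay as the last step left them, time stands still between calls to the robot, and variables do not carry over. Pictures are saved under pics/ and viewed, and the job is handed in when it is done.

Besides the shell and the picture viewer there is one more tool, called after ">>>" by a JSON object that holds its "op" and its "data". jog_arm: Moves the arm, as the interface text tells. Its arguments: {"type":"object","properties":{"dp":{"type":"array"},"spin":{"type":"array"},"grip":{"type":"number"}},"required":["dp","spin"]}

```bash
mkdir -p pics; ls
cat > h.py <<'E'
import numpy as np,cv2
from plant import status,cams,workorder
def shot(n,f):
    r=cams.read_camera(n); cv2.imwrite('pics/'+f,r['color'][:,:,::-1]); np.savez('last_'+n,**r); return r
def world(r):
    z=r['z_map'];K=r['intrinsics'];v,u=np.mgrid[:480,:640]
    P=np.stack([(u-K[0,2])/K[0,0]*z,(v-K[1,2])/K[1,1]*z,z],-1)
    return P@r['pose'][:3,:3].T+r['pose'][:3,3]
def boxes(l,n,r):
    o=[]
    for b in cams.boxes_of(l,n):
        p=np.array(b['at']);w=r['pose'][:3,:3]@p+r['pose'][:3,3];k=r['intrinsics']@p
        print(l,n,round(b['confidence'],2),w.round(3),(k[:2]/k[2]).round());o.append(w)
    return o
E
python3 - <<'E'
from h import *
print(status.state())
for n in('top','scene'):
    r=shot(n,n+'0.png')
    print(n,r['pose'].round(3).tolist())
    for l in ['dispenser','push_pad','bay_empty','spacer_set','hex_key','black_tape','chain_tool']: boxes(l,n,r)
E
```

```text
pics
{'time': 0.0, 'q': array([ 1.19640956e+00,  3.51238463e-01,  1.65243615e+00, -1.62057152e-05,
        1.13910189e+00, -8.46265276e-02]), 'joint_vel': array([-0.00169537, -0.00068941, -0.00062825, -0.00206711, -0.00034986,
       -0.00039463]), 'joint_efforts': array([-1.46639006e-03, -4.97318530e+01, -2.85250032e+01,  6.98487950e-02,
        2.56459170e-02, -1.26607160e-04]), 'tcp_pos': array([0.15701143, 0.52674465, 0.21809563]), 'orientation': array([ 8.01784108e-01,  5.97613499e-01, -4.98919082e-04,  3.18610561e-04]), 'force': array([-0.00405777, -0.29589066, -0.0764044 ]), 'moment': array([ 0.02542777,  0.01455925, -0.01879996]), 'grip_width': 0.09309546123852752}
top [[0.015, -0.994, 0.107, 0.435], [-1.0, -0.014, 0.012, 0.065], [-0.01, -0.107, -0.994, 1.046], [0.0, 0.0, 0.0, 1.0]]
dispenser top 0.56 [ 0.555 -0.003  0.014] [363. 232.]
push_pad top 0.84 [ 0.556 -0.048  0.008] [387. 232.]
push_pad top 0.69 [ 0.373 -0.254  0.006] [501. 334.]
bay_empty top 0.69 [0.507 0.216 0.01 ] [243. 256.]
spacer_set top 0.92 [0.623 0.195 0.008] [256. 194.]
hex_key top 0.76 [ 0.424 -0.014  0.01 ] [369. 304.]
black_tape top 0.82 [0.672 0.011 0.011] [356. 169.]
chain_tool top 0.65 [0.53  0.325 0.024] [182. 242.]
scene [[0.835, -0.223, 0.503, 0.133], [-0.551, -0.335, 0.764, -0.567], [-0.002, -0.915, -0.403, 0.394], [0.0, 0.0, 0.0, 1.0]]
dispenser scene 0.91 [0.551 0.009 0.021] [329. 264.]
dispenser scene 0.71 [ 0.43  -0.021  0.007] [280. 298.]
dispenser scene 0.64 [ 0.373 -0.192  0.017] [307. 364.]
push_pad scene 0.94 [ 0.373 -0.261  0.016] [339. 399.]
push_pad scene 0.71 [ 0.556 -0.074  0.015] [360. 286.]
bay_empty scene 0.81 [0.502 0.215 0.01 ] [254. 237.]
spacer_set scene 0.53 [0.614 0.188 0.015] [305. 227.]
hex_key scene 0.77 [ 0.431 -0.024  0.007] [281. 298.]
black_tape scene 0.82 [0.668 0.007 0.018] [379. 250.]
chain_tool scene 0.64 [0.533 0.314 0.021] [247. 215.]
```

View pics/top0.png

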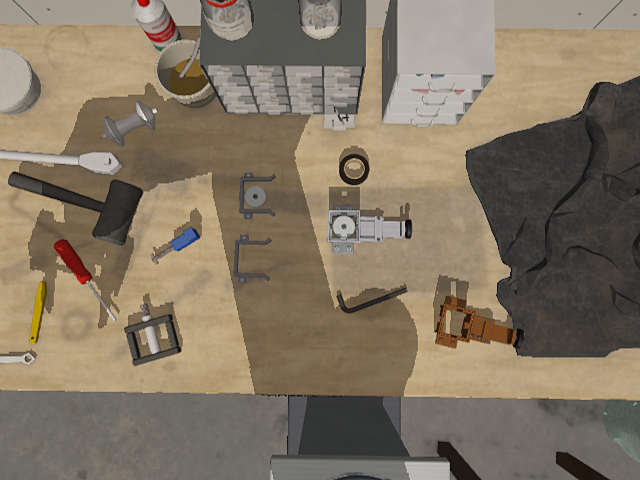

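View pics/scene0.png

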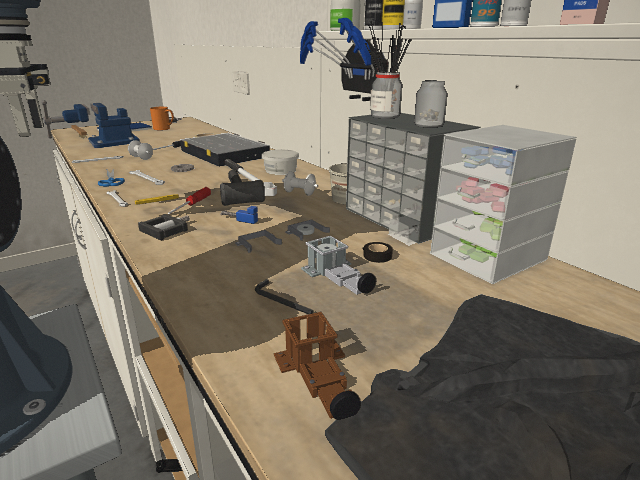

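The grey dispenser is at top px (343,227), with its black pad at (408,229). The look-alike is the brown dispenser at (455,322) with its pad at (518,338). The empty bay is the U at (252,260) and the full bay is at (257,195). The hex key is at (370,298) and the tape at (354,168). I'm choosing the grey dispenser and checking it in a crop.

Run:
```python
from h import *
r=dict(np.load('last_top.npz'));W=world(r)
print(r['intrinsics'])
im=r['color'][150:320,220:430,::-1]
cv2.imwrite('pics/crop0.png',cv2.resize(im,None,fx=3.6,fy=3.4,interpolation=cv2.INTER_CUBIC))
def fit(name,m):
    P=W[m][:,:2].astype(np.float32)
    print(name,len(P),'mean',P.mean(0).round(4),'min',P.min(0).round(3),'max',P.max(0).round(3),cv2.minAreaRect(P), W[m][:,2].mean().round(4))
reg=lambda x0,x1,y0,y1:(W[...,0]>x0)&(W[...,0]<x1)&(W[...,1]>y0)&(W[...,1]<y1)
z=W[...,2];c=r['color'].astype(int)
fit('mag',reg(.48,.63,-.04,.09)&(z>.043)&(z<.055))
fit('pad',reg(.5,.61,-.14,-.06)&(z>.01)&(c.sum(2)<150))
fit('rail',reg(.5,.61,-.08,-.04)&(z>.012)&(c.sum(2)>200))
fit('flange',reg(.48,.63,-.04,.09)&(z>.004)&(z<.011))
fit('bayE',reg(.43,.575,.14,.29)&(z>.008)&(z<.017))
fit('bayF',reg(.575,.69,.14,.27)&(z>.0105)&(z<.017))
fit('hex',reg(.38,.5,-.12,.08)&(z>.004)&(c.sum(2)<200))
# grid of z above pad
for v in range(216,242,2): print(v,[int(1000*z[v,u]) for u in range(376,416,2)])
```

```text
[[567.43137233   0.         319.37126772]
 [  0.         567.43137233 236.0703153 ]
 [  0.           0.           1.        ]]
mag 424 mean [0.5608 0.0346] min [0.532 0.006] max [0.59  0.062] ((0.5613460540771484, 0.034178297966718674), (0.05802950635552406, 0.05526474863290787), 0.24192015826702118) 0.0478
pad 97 mean [ 0.5612 -0.0814] min [ 0.545 -0.087] max [ 0.577 -0.07 ] ((0.5607987642288208, -0.07888292521238327), (0.017023487016558647, 0.031658973544836044), 86.90026092529297) 0.0319
rail 82 mean [ 0.5592 -0.0709] min [ 0.544 -0.08 ] max [ 0.573 -0.041] ((0.557916522026062, -0.060358595103025436), (0.029044440016150475, 0.037992458790540695), 0.9209368228912354) 0.0253
flange 521 mean [0.5556 0.0113] min [ 0.48 -0.04] max [0.628 0.088] ((0.5543355941772461, 0.023493856191635132), (0.14873181283473969, 0.12723441421985626), 0.9309061169624329) 0.0072
bayE 341 mean [0.5039 0.2074] min [0.465 0.167] max [0.542 0.232] ((0.5040644407272339, 0.20040234923362732), (0.06428156048059464, 0.07689093798398972), 88.35161590576172) 0.012
bayF 392 mean [0.6204 0.2001] min [0.584 0.161] max 
[... 602 characters left out ...]
 0, 1]
224 [14, 15, 13, 16, 11, 6, 7, 8, 8, 8, 13, 8, 12, 30, 31, 29, 37, 37, 0, -1]
226 [16, 15, 14, 14, 7, 10, 9, 10, 9, 8, 9, 9, 11, 27, 26, 28, 37, 40, 3, 1]
228 [12, 16, 20, 17, 7, 7, 8, 9, 7, 9, 10, 6, 11, 29, 30, 26, 40, 42, 0, 3]
230 [13, 14, 14, 5, 7, 7, 8, 6, 10, 5, 10, 9, 13, 28, 28, 26, 38, 39, 1045, -1]
232 [18, 15, 12, 10, 8, 10, 9, 4, 8, 7, 7, 13, 12, 27, 28, 29, 38, 37, -1, 0]
234 [18, 15, 18, 7, 1045, 7, 6, 9, 12, 7, 6, 8, 15, 29, 29, 29, 35, 34, -2, -2]
236 [18, 15, 15, 6, 8, 9, 8, 10, 9, 1045, 6, 11, 16, 21, 1, 24, 35, 34, 1, 0]
238 [14, 18, 18, 0, 0, 1, 3, 7, 5, 1, 4, 5, 7, 6, 1, 25, 24, 26, 1, 0]
240 [16, 19, 17, 13, -1, 2, 1, 3, 0, -1, 3, -2, 2, 0, -1, 1, -1, 0, -1, -1]
```

View pics/crop0.png

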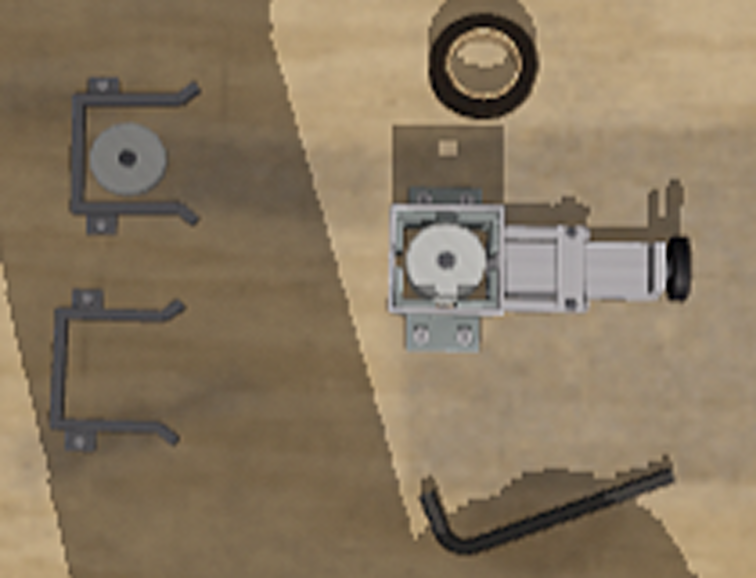

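```bash
cat >> h.py <<'E'
from scipy.spatial.transform import Rotation as Ro
def go(x,y,z,yaw=None):
    s=status.state();R=Ro.from_quat(s['orientation']).as_matrix()
    d=R.T@(np.array([x,y,z])-s['tcp_pos']);a=np.degrees(np.arctan2(R[1,0],R[0,0]))
    print('t',s['time'],'tcp',s['tcp_pos'].round(4),'yaw',a.round(2),'tilt z',R[:,2].round(3),'d',d.round(4),'F',s['force'].round(1),'gw',round(s['grip_width'],4))
    if yaw is not None: print('spin',(a-yaw+180)%360-180)
E
python3 -c "
from h import *
go(.561,-.14,.15,0)"
```

```text
t 0.8 tcp [0.1572 0.5271 0.2186] yaw 73.4 tilt z [ 0. -0. -1.] d [-0.5238  0.5776  0.0686] F [ 0.   1.  -0.3] gw 0.0932
spin 73.39602633863157
```

>>> {"op": "jog_arm", "data": {"dp": [[0,0,0],[0,0,0],[0,0,0],[0,0,0],[0,0,0],[0,0,0],[0,0,0],[0,0,0]], "spin": [10.5,10.5,10.5,10.5,10.5,10.5,10.5,0], "grip": -1}}

```text
time: 1.8
tcp_pos: [0.1571, 0.5271, 0.2187]
orientation: [1.0, -0.016, -0.0, -0.0]
force: [0.1, -0.2, -0.3]
grip_width: 0.0183
```

```bash
python3 -c "
from h import *
go(.561,-.14,.15,0)"
```

```text
t 1.8 tcp [0.1571 0.5271 0.2187] yaw -1.81 tilt z [-0.  0. -1.] d [0.4247 0.654  0.0686] F [ 0.1 -0.2 -0.3] gw 0.0183
spin -1.8077246508877352
```

>>> {"op": "jog_arm", "data": {"dp": [[0.03,0.045,0],[0.03,0.045,0],[0.03,0.045,0],[0.03,0.045,0],[0.03,0.045,0],[0.03,0.045,0],[0.03,0.045,0],[0.03,0.045,0],[0.03,0.045,0],[0.03,0.045,0]], "spin": [-1.8,0,0,0,0,0,0,0,0,0]}}

```text
time: 3.05
tcp_pos: [0.4749, 0.0724, 0.22]
orientation: [1.0, 0.029, 0.003, -0.001]
force: [0.6, 0.9, 0.2]
grip_width: 0.0004
```

```bash
python3 -c "
from h import *
go(.561,-.14,.1,0)"
```

```text
t 3.05 tcp [0.4749 0.0724 0.22  ] yaw 3.33 tilt z [ 0.005  0.003 -1.   ] d [0.073  0.2174 0.1198] F [0.6 0.9 0.2] gw 0.0004
spin 3.3297466836552587
```

>>> {"op": "jog_arm", "data": {"dp": [[0.015,0.043,0],[0.015,0.043,0],[0.015,0.043,0.02],[0.014,0.043,0.04],[0.014,0.044,0.04],[0,0,0]], "spin": [3.3,0,0,0,0,0]}}

```text
time: 3.8
tcp_pos: [0.5571, -0.1525, 0.1175]
orientation: [1.0, 0.013, 0.004, -0.001]
force: [-0.1, 0.8, 0.3]
grip_width: 0.0008
```

Run:
```python
from h import *
go(.561,-.125,.024,0)
r=shot('top','top1.png');W=world(r)
cv2.imwrite('pics/crop1.png',cv2.resize(r['color'][130:320,220:480,::-1],None,fx=3,fy=3))
r=shot('scene','scene1.png')
```

```text
t 3.8 tcp [ 0.5571 -0.1525  0.1175] yaw 1.45 tilt z [ 0.009  0.002 -1.   ] d [ 0.0037 -0.0272  0.0936] F [-0.1  0.8  0.3] gw 0.0008
spin 1.4499857272474799
```

View pics/crop1.png

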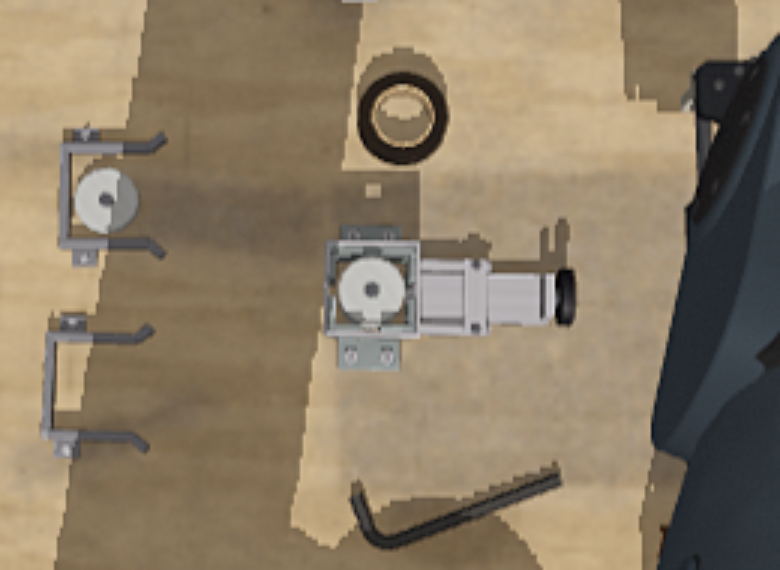

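View pics/scene1.png

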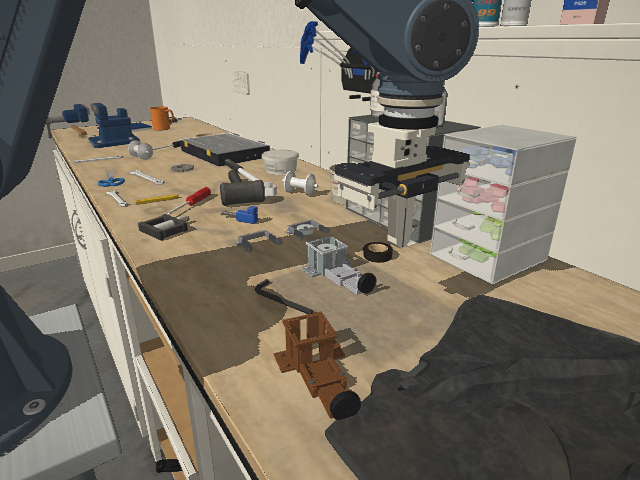

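>>> {"op": "jog_arm", "data": {"dp": [[0.004,0,0.04],[0,0,0.035],[0,-0.02,0.018],[0,0,0]], "spin": [1.4,0,0,0]}}

```text
time: 4.4
tcp_pos: [0.5664, -0.1266, 0.0319]
orientation: [1.0, 0.007, 0.011, 0.001]
force: [-0.3, 0.2, 0.6]
grip_width: 0.0002
```

Run:
```python
from h import *
go(.561,-.105,.024,0)
```

```text
t 4.4 tcp [ 0.5664 -0.1266  0.0319] yaw 0.76 tilt z [ 0.022 -0.001 -1.   ] d [-0.0053 -0.0217  0.0077] F [-0.3  0.2  0.6] gw 0.0002
spin 0.759056853859363
```

>>> {"op": "jog_arm", "data": {"dp": [[-0.005,-0.01,0.007],[0,-0.008,0],[0,0,0]], "spin": [0.7,0,0]}}

```text
time: 4.78
tcp_pos: [0.5627, -0.1076, 0.0279]
orientation: [1.0, 0.001, 0.014, 0.001]
force: [0.3, -0.2, 0.4]
grip_width: 0.0008
```

Run:
```python
from h import *
go(.561,-.105,.024,0)
r=shot('scene','scene2.png');cv2.imwrite('pics/c2.png',cv2.resize(r['color'][160:360,240:460,::-1],None,fx=3.6,fy=3))
r=shot('top','top2.png');cv2.imwrite('pics/c2t.png',cv2.resize(r['color'][130:320,220:480,::-1],None,fx=3,fy=3))
```

```text
t 4.775 tcp [ 0.5627 -0.1076  0.0279] yaw 0.16 tilt z [ 0.027 -0.003 -1.   ] d [-0.0018 -0.0027  0.0038] F [ 0.3 -0.2  0.4] gw 0.0008
spin 0.15954358021366488
```

View pics/c2.png

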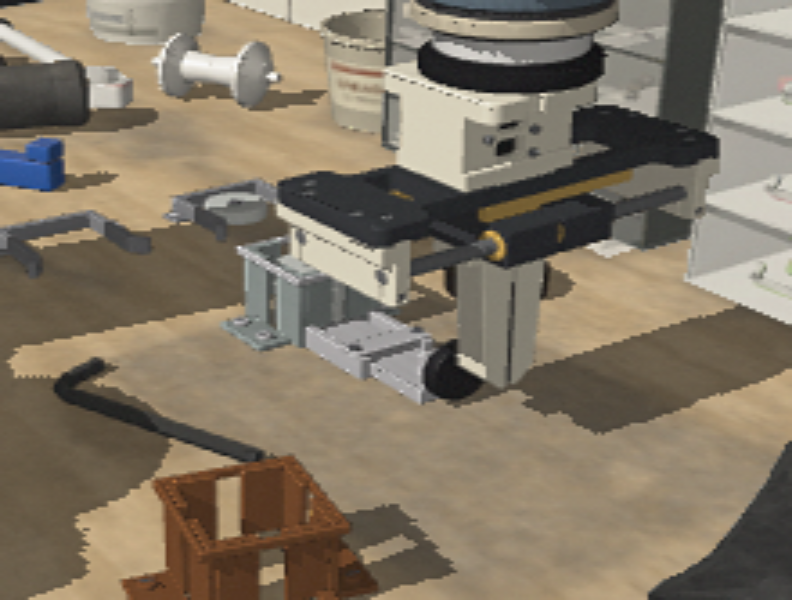

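View pics/c2t.png

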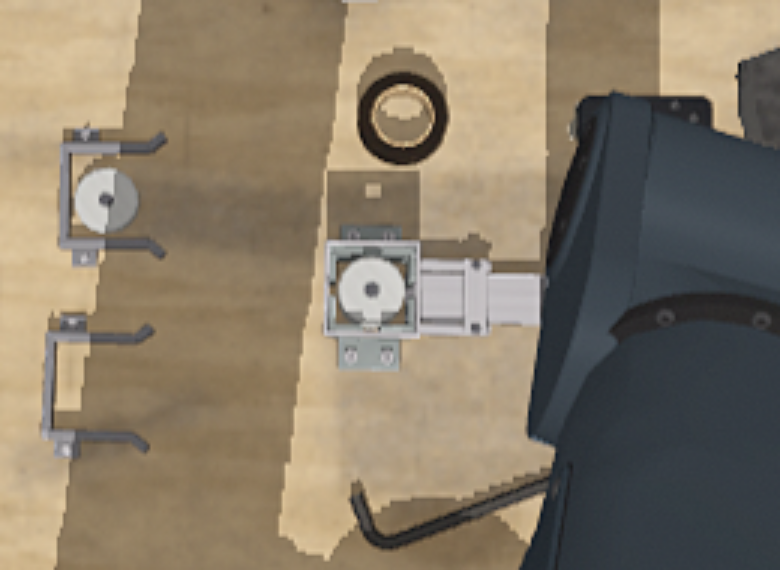

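>>> {"op": "jog_arm", "data": {"dp": [[-0.001,-0.005,0.003],[0,-0.006,0],[0,-0.007,0],[0,-0.007,0],[0,-0.007,0]], "spin": [0,0,0,0,0]}}

```text
time: 5.5
tcp_pos: [0.562, -0.0767, 0.0246]
orientation: [1.0, 0.001, 0.014, 0.003]
force: [-0.9, -6.6, -0.9]
grip_width: 0.0006
```

Run:
```python
from h import *
go(.561,-.037,.025,0)
```

```text
t 5.5 tcp [ 0.562  -0.0767  0.0246] yaw 0.1 tilt z [ 0.028 -0.005 -1.   ] d [-0.0009 -0.0397 -0.0007] F [-0.9 -6.6 -0.9] gw 0.0006
spin 0.09650491804998751
```

>>> {"op": "jog_arm", "data": {"dp": [[0,-0.007,0],[0,-0.007,0],[0,-0.007,0],[0,-0.007,0],[0,-0.007,0]], "spin": [0,0,0,0,0]}}

```text
time: 6.12
tcp_pos: [0.5622, -0.043, 0.0246]
orientation: [1.0, 0.001, 0.014, 0.005]
force: [-0.7, -8.2, -0.0]
grip_width: 0.0003
```

Run:
```python
from h import *
go(.561,-.037,.025,0)
```

```text
t 6.125 tcp [ 0.5622 -0.043   0.0246] yaw 0.17 tilt z [ 0.029 -0.011 -1.   ] d [-0.0012 -0.006  -0.0005] F [-0.7 -8.2 -0. ] gw 0.0003
spin 0.16721815709396992
```

>>> {"op": "jog_arm", "data": {"dp": [[0,-0.005,0],[0,-0.004,0],[0,-0.003,0]], "spin": [0,0,0]}}

```text
time: 6.5
tcp_pos: [0.5623, -0.0371, 0.0248]
orientation: [1.0, 0.003, 0.014, 0.011]
force: [-3.0, -32.3, -1.1]
grip_width: 0.0004
```

Run:
```python
from h import *
go(.561,-.037,.025,0)
r=shot('top','top3.png');boxes('spacer_1','top',r);cv2.imwrite('pics/c3.png',cv2.resize(r['color'][130:320,220:480,::-1],None,fx=3,fy=3))
```

```text
t 6.5 tcp [ 0.5623 -0.0371  0.0248] yaw 0.39 tilt z [ 0.029 -0.021 -0.999] d [-0.0013 -0.0001 -0.0002] F [ -3.  -32.3  -1.1] gw 0.0004
spin 0.3905254132944549
spacer_1 top 0.73 [0.562 0.09  0.005] [312. 228.]
spacer_1 top 0.7 [0.559 0.038 0.037] [341. 228.]
```

View pics/c3.png

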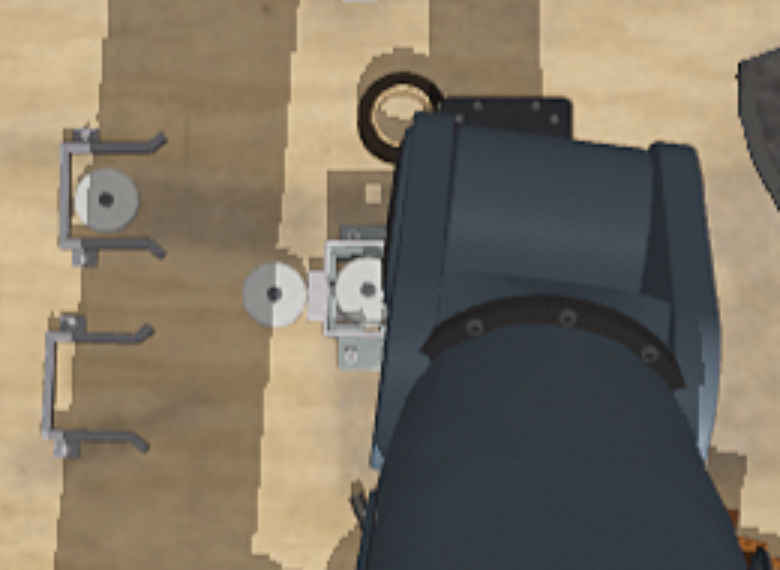

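The stop was reached at 32 N, and one spacer is out at crop px (274,294), about (0.562, 0.092). Next I retract.

>>> {"op": "jog_arm", "data": {"dp": [[0,0.01,0],[0,0.012,0],[0,0.015,0],[0,0.02,0],[0,0.02,0],[0,0.02,-0.01],[0,0.01,-0.05],[0,0,-0.05]], "spin": [0,0,0,0,0,0,0,0]}}

```text
time: 7.6
tcp_pos: [0.558, -0.1471, 0.138]
orientation: [1.0, 0.003, 0.012, 0.01]
force: [0.6, -0.1, -0.2]
grip_width: 0.0005
```

Run:
```python
from h import *
go(.63,0.093,.12,90)
r=shot('top','top4.png');boxes('spacer_1','top',r);boxes('push_pad','top',r);cv2.imwrite('pics/c4.png',cv2.resize(r['color'][130:320,220:480,::-1],None,fx=3,fy=3))
W=world(r);z=W[...,2]
reg=lambda x0,x1,y0,y1:(W[...,0]>x0)&(W[...,0]<x1)&(W[...,1]>y0)&(W[...,1]<y1)
m=reg(.52,.61,.069,.13)&(z>.006)&(z<.014);P=W[m][:,:2].astype(np.float32);print(len(P),P.mean(0),P.min(0),P.max(0),cv2.minEnclosingCircle(P))
m=reg(.53,.59,-.14,-.07)&(z>.02)&(z<.045);P=W[m];print('pad',P.mean(0),P.min(0))
```

```text
t 7.6 tcp [ 0.558  -0.1471  0.138 ] yaw 0.34 tilt z [ 0.023 -0.019 -1.   ] d [ 0.073  -0.24    0.0151] F [ 0.6 -0.1 -0.2] gw 0.0005
spin -89.65973297055133
spacer_1 top 0.97 [0.559 0.034 0.032] [343. 228.]
spacer_1 top 0.78 [0.564 0.088 0.005] [314. 227.]
push_pad top 0.78 [ 0.561 -0.046  0.008] [386. 230.]
346 [0.56090385 0.09244641] [0.522912   0.07414964] [0.5801276  0.11111453] ((0.5515989661216736, 0.09312298148870468), 0.029138611629605293)
pad [ 0.55936848 -0.0791621   0.03262453] [ 0.54330687 -0.08793712  0.02060945]
```

View pics/c4.png

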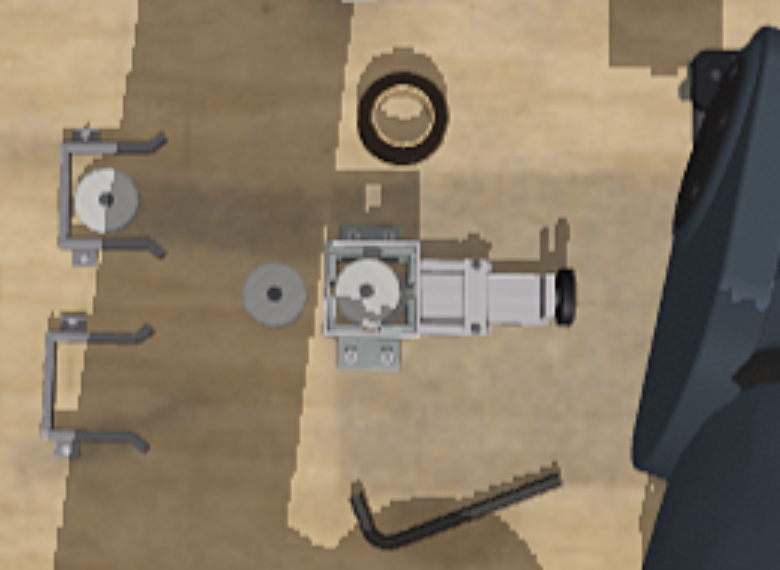

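>>> {"op": "jog_arm", "data": {"dp": [[0.03,-0.02,0],[0,0,0],[0,0,0],[0,0,0],[0,0,0],[0,0,0],[0,0,0],[0,0,0],[0,0,0]], "spin": [0,-10,-10,-10,-10,-10,-10,-10,-10], "grip": -0.78}}

```text
time: 8.88
tcp_pos: [0.5857, -0.1257, 0.1311]
orientation: [0.749, 0.662, 0.001, 0.01]
force: [-0.4, 0.6, -0.2]
grip_width: 0.01
```

Run:
```python
from h import *
go(.63,0.0945,.12,90)
```

```text
t 8.875 tcp [ 0.5857 -0.1257  0.1311] yaw 82.97 tilt z [ 0.015 -0.015 -1.   ] d [0.224  0.0169 0.0086] F [-0.4  0.6 -0.2] gw 0.01
spin -7.0266784588867495
```

>>> {"op": "jog_arm", "data": {"dp": [[0.04,0.003,0],[0.045,0.003,0],[0.045,0.003,0],[0.045,0.003,0],[0.035,0.003,0],[0,0,0]], "spin": [-7,0,0,0,0,0]}}

```text
time: 9.62
tcp_pos: [0.6022, 0.0891, 0.1222]
orientation: [0.705, 0.709, -0.003, 0.007]
force: [-0.5, 0.2, 0.0]
grip_width: 0.01
```

Run:
```python
from h import *
go(.618,0.0955,.006,90)
```

```text
t 9.625 tcp [0.6022 0.0891 0.1222] yaw 90.35 tilt z [ 0.006 -0.013 -1.   ] d [0.0078 0.0152 0.1162] F [-0.5  0.2  0. ] gw 0.01
spin 0.3476824985194469
```

>>> {"op": "jog_arm", "data": {"dp": [[0.007,0.015,0],[0,0,0.04],[0,0,0.04],[0,0,0.025],[0,0,0]], "spin": [0,0,0,0,0]}}

```text
time: 10.25
tcp_pos: [0.6165, 0.0906, 0.0115]
orientation: [0.705, 0.709, -0.004, 0.005]
force: [0.9, -0.1, 0.6]
grip_width: 0.0101
```

Run:
```python
from h import *
go(.610,0.0945,.006,90)
r=shot('top','top5.png');cv2.imwrite('pics/c5.png',cv2.resize(r['color'][130:320,220:480,::-1],None,fx=3,fy=3))
```

```text
t 10.25 tcp [0.6165 0.0906 0.0115] yaw 90.28 tilt z [ 0.001 -0.013 -1.   ] d [ 0.004  -0.0065  0.0055] F [ 0.9 -0.1  0.6] gw 0.0101
spin 0.2796445517478787
```

View pics/c5.png

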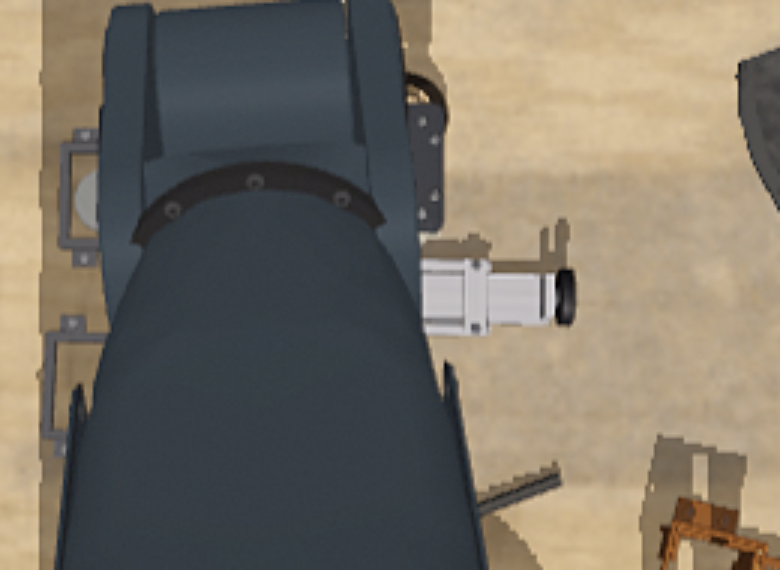

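>>> {"op": "jog_arm", "data": {"dp": [[0.004,-0.005,0.005],[0.001,-0.006,0],[0,-0.006,0],[0,-0.006,0],[0,-0.008,0],[0,-0.008,0]], "spin": [0,0,0,0,0,0]}}

```text
time: 11.05
tcp_pos: [0.5773, 0.0956, 0.0107]
orientation: [0.705, 0.709, -0.002, 0.007]
force: [0.7, 0.5, 0.1]
grip_width: 0.0101
```

Run:
```python
from h import *
go(.528,0.098,.006,90)
```

```text
t 11.05 tcp [0.5773 0.0956 0.0107] yaw 90.28 tilt z [ 0.008 -0.013 -1.   ] d [ 0.0027 -0.0494  0.0042] F [0.7 0.5 0.1] gw 0.0101
spin 0.27575652144162177
```

>>> {"op": "jog_arm", "data": {"dp": [[0,0.012,0],[0,0.012,0],[0,0.012,0],[0,0.003,0.004]], "spin": [0,0,0,0]}}

```text
time: 11.55
tcp_pos: [0.6191, 0.0957, 0.0072]
orientation: [0.705, 0.709, -0.001, 0.008]
force: [0.2, 0.7, 0.8]
grip_width: 0.0102
```

Run:
```python
from h import *
go(.61,0.096,.005,90)
r=shot('scene','scene6.png');boxes('spacer_1','scene',r);cv2.imwrite('pics/c6.png',cv2.resize(r['color'][160:360,200:420,::-1],None,fx=3.6,fy=3))
```

```text
t 11.55 tcp [0.6191 0.0957 0.0072] yaw 90.27 tilt z [ 0.009 -0.012 -1.   ] d [ 0.0004 -0.0091  0.0021] F [0.2 0.7 0.8] gw 0.0102
spin 0.26918119132307083
spacer_1 scene 0.39 [0.569 0.039 0.029] [328. 252.]
```

View pics/c6.png

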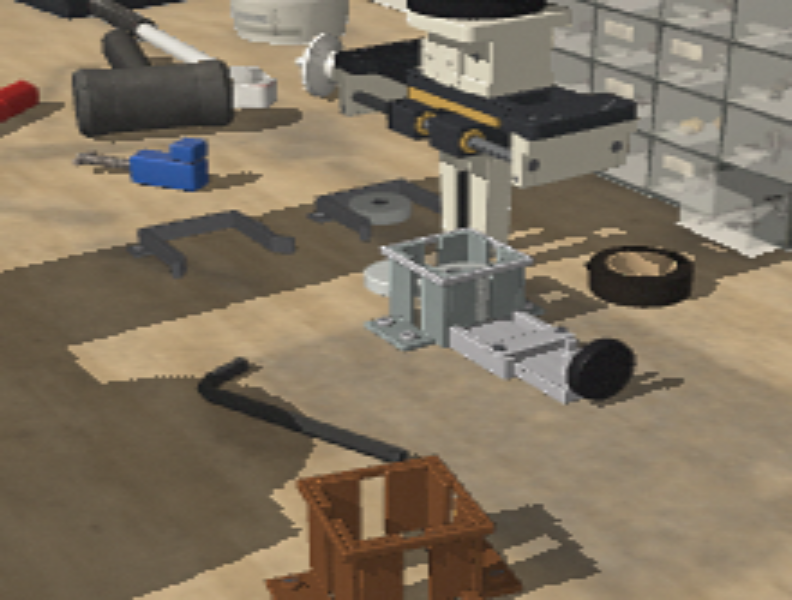

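Run:
```python
from h import *
r=dict(np.load('last_scene.npz'));W=world(r)
for v in range(246,260,2): print(v,[tuple((1000*W[v,u]).astype(int)) for u in (299,301,303,305,307)])
```

```text
246 [(np.int64(566), np.int64(137), np.int64(2)), (np.int64(570), np.int64(136), np.int64(1)), (np.int64(572), np.int64(132), np.int64(3)), (np.int64(576), np.int64(131), np.int64(2)), (np.int64(582), np.int64(132), np.int64(0))]
248 [(np.int64(561), np.int64(130), np.int64(1)), (np.int64(564), np.int64(128), np.int64(2)), (np.int64(557), np.int64(108), np.int64(11)), (np.int64(560), np.int64(105), np.int64(12)), (np.int64(564), np.int64(104), np.int64(11))]
250 [(np.int64(555), np.int64(121), np.int64(2)), (np.int64(549), np.int64(103), np.int64(11)), (np.int64(552), np.int64(101), np.int64(11)), (np.int64(554), np.int64(97), np.int64(12)), (np.int64(559), np.int64(96), np.int64(11))]
252 [(np.int64(550), np.int64(113), np.int64(2)), (np.int64(546), np.int64(99), np.int64(9)), (np.int64(547), np.int64(93), np.int64(11)), (np.int64(551), np.int64(92), np.int64(11)), (np.int64(553), np.int64(87), np.int64(12))]
254 [(np.int64(547), np.int64(107), np.int64(1)), (np.int64(547), np.int64(100), np.int64(4)), (np.int64(546), np.int64(90), np.int64(8)), (np.int64(547), np.int64(85), np.int64(10)), (np.int64(550), np.int64(83), np.int64(10))]
256 [(np.int64(543), np.int64(101), np.int64(0)), (np.int64(546), np.int64(98), np.int64(1)), (np.int64(547), np.int64(92), np.int64(3)), (np.int64(545), np.int64(83), np.int64(7)), (np.int64(550), np.int64(83), np.int64(6))]
258 [(np.int64(538), np.int64(93), np.int64(0)), (np.int64(541), np.int64(90), np.int64(1)), (np.int64(545), np.int64(89), np.int64(0)), (np.int64(547), np.int64(86), np.int64(1)), (np.int64(547), np.int64(79), np.int64(4))]
```

>>> {"op": "jog_arm", "data": {"dp": [[0,0,0.004],[0,-0.006,0.001],[0,-0.006,0.001]], "spin": [0,0,0]}}

```text
time: 12.02
tcp_pos: [0.606, 0.0956, 0.0004]
orientation: [0.705, 0.709, -0.001, 0.008]
force: [5.5, 0.3, 7.6]
grip_width: 0.0102
```

>>> {"op": "jog_arm", "data": {"dp": [[0,0,-0.004],[0,-0.005,0],[0,-0.005,0],[0,-0.005,0]], "spin": [0,0,0,0]}}

```text
time: 12.52
tcp_pos: [0.5888, 0.0956, 0.0045]
orientation: [0.705, 0.709, -0.002, 0.007]
force: [0.4, -1.2, 0.6]
grip_width: 0.0099
```

>>> {"op": "jog_arm", "data": {"dp": [[0,-0.006,0],[0,-0.006,0],[0,-0.006,0.001]], "spin": [0,0,0]}}

```text
time: 12.9
tcp_pos: [0.5697, 0.0955, 0.0034]
orientation: [0.705, 0.709, -0.001, 0.007]
force: [1.0, 0.6, 0.4]
grip_width: 0.0102
```

Run:
```python
from h import *
go(.528,0.098,.005,90)
r=shot('scene','scene7.png');boxes('spacer_1','scene',r);cv2.imwrite('pics/c7.png',cv2.resize(r['color'][160:360,200:420,::-1],None,fx=3.6,fy=3))
```

```text
t 12.9 tcp [0.5697 0.0955 0.0034] yaw 90.28 tilt z [ 0.009 -0.012 -1.   ] d [ 0.0027 -0.0417 -0.002 ] F [1.  0.6 0.4] gw 0.0102
spin 0.28078508303119065
spacer_1 scene 0.59 [0.564 0.037 0.033] [326. 250.]
spacer_1 scene 0.58 [0.535 0.089 0.011] [299. 255.]
```

View pics/c7.png

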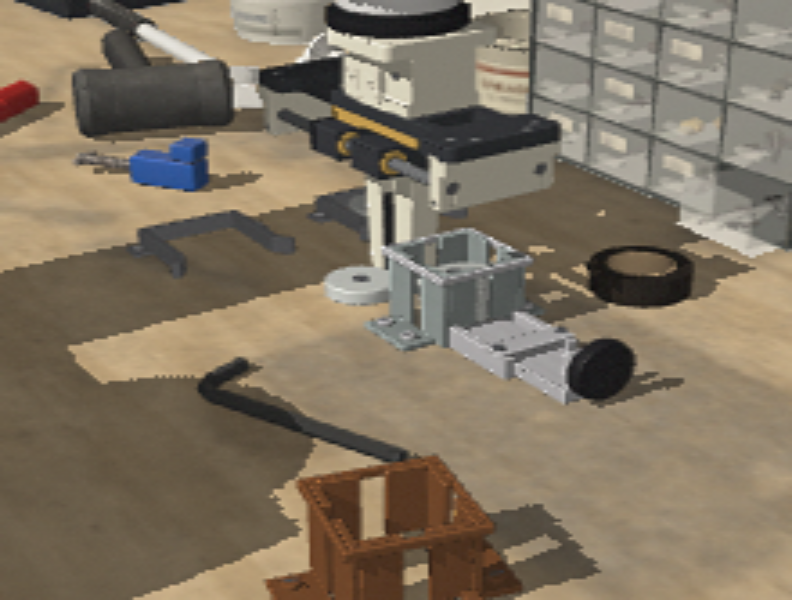

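>>> {"op": "jog_arm", "data": {"dp": [[0.0005,-0.006,-0.001],[0.001,-0.007,0],[0.001,-0.007,0],[0.001,-0.007,0],[0.001,-0.006,0]], "spin": [0,0,0,0,0]}}

```text
time: 13.62
tcp_pos: [0.5343, 0.1001, 0.004]
orientation: [0.705, 0.709, -0.002, 0.007]
force: [1.7, -0.4, 0.3]
grip_width: 0.0102
```

Run:
```python
from h import *
go(.528,0.098,.005,90)
r=shot('scene','scene8.png');boxes('spacer_1','scene',r);cv2.imwrite('pics/c8.png',cv2.resize(r['color'][160:360,200:420,::-1],None,fx=3.6,fy=3))
```

```text
t 13.625 tcp [0.5343 0.1001 0.004 ] yaw 90.28 tilt z [ 0.008 -0.013 -1.   ] d [-0.0021 -0.0063 -0.001 ] F [ 1.7 -0.4  0.3] gw 0.0102
spin 0.28296289437460587
spacer_1 scene 0.74 [0.534 0.315 0.017] [247. 216.]
spacer_1 scene 0.66 [0.503 0.09  0.009] [284. 259.]
spacer_1 scene 0.6 [0.67  0.005 0.019] [380. 250.]
spacer_1 scene 0.55 [0.57  0.041 0.03 ] [328. 251.]
```

View pics/c8.png

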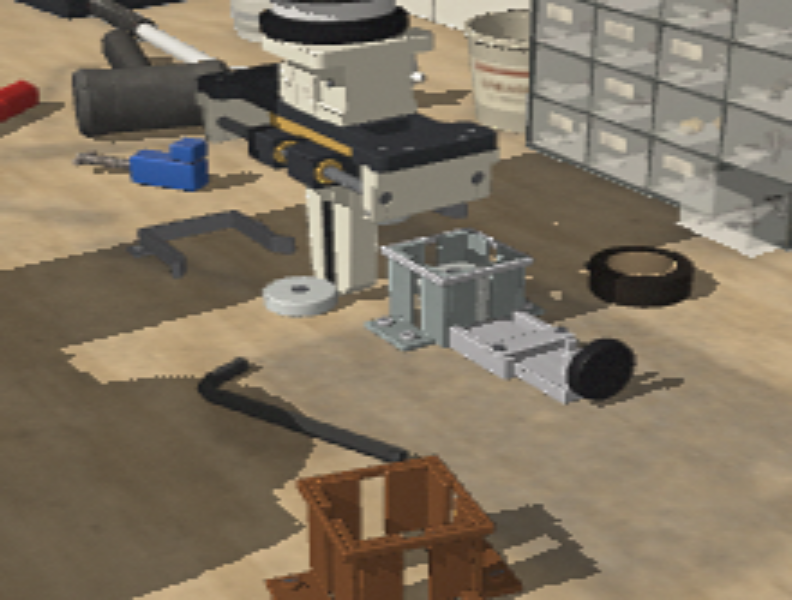

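```bash
cat >> h.py <<'E'
def disc(r,x0,x1,y0,y1,lo=.0075,hi=.0135):
    from scipy.optimize import least_squares
    W=world(r);m=(W[...,0]>x0)&(W[...,0]<x1)&(W[...,1]>y0)&(W[...,1]<y1)&(W[...,2]>lo)&(W[...,2]<hi)
    n,l,s,_=cv2.connectedComponentsWithStats(m.astype(np.uint8),connectivity=8)
    i=1+np.argmax(s[1:,4]);P=W[l==i][:,:2].astype(np.float32)
    print('disc n',len(P),'mean',P.mean(0).round(4),'mid',((P.min(0)+P.max(0))/2).round(4),'ext',(P.max(0)-P.min(0)).round(4))
E
python3 - <<'E'
from h import *
disc(dict(np.load('last_scene.npz')),.46,.526,.06,.14)
E
```

```text
disc n 192 mean [0.5048 0.0966] mid [0.506  0.0984] ext [0.0397 0.0391]
```

>>> {"op": "jog_arm", "data": {"dp": [[0,-0.004,0],[0,-0.004,0],[0,0.01,0],[0,0.015,0],[0,0.005,-0.03],[0,-0.01,-0.04],[0,-0.02,0]], "spin": [0,0,0,0,0,0,10]}}

```text
time: 14.6
tcp_pos: [0.529, 0.1008, 0.0757]
orientation: [0.766, 0.643, -0.001, 0.007]
force: [0.5, 0.2, -0.3]
grip_width: 0.0103
```

>>> {"op": "jog_arm", "data": {"dp": [[0,0,0],[0,0,0],[0,0,0],[0,0,0],[0,0,0],[0,0,0],[0,0,0],[0,0,0],[0,0,0]], "spin": [10,10,10,10,10,10,10,5,0]}}

```text
time: 15.72
tcp_pos: [0.534, 0.1005, 0.0771]
orientation: [1.0, 0.021, 0.005, 0.006]
force: [-0.2, 0.2, 0.1]
grip_width: 0.0106
```

Run:
```python
from h import *
go(.5,0.064,.05,0)
r=shot('scene','scene9.png');disc(r,.46,.53,.06,.14)
r=shot('top','top9.png');disc(r,.46,.53,.06,.14)
cv2.imwrite('pics/c9.png',cv2.resize(r['color'][130:320,220:480,::-1],None,fx=3,fy=3))
```

```text
t 15.725 tcp [0.534  0.1005 0.0771] yaw 2.44 tilt z [ 0.01  -0.012 -1.   ] d [-0.0358  0.0347  0.0272] F [-0.2  0.2  0.1] gw 0.0106
spin 2.443327859064169
disc n 187 mean [0.4954 0.0969] mid [0.4965 0.0986] ext [0.0386 0.0413]Traceback (most recent call last):
  File "<stdin>", line 4, in <module>
  File "h.py", line 25, in disc
    i=1+np.argmax(s[1:,4]);P=W[l==i][:,:2].astype(np.float32)
        ~~~~~~~~~^^^^^^^^^
    return _wrapfunc(a, 'argmax', axis=axis, out=out, **kwds)
    return bound(*args, **kwds)
ValueError: attempt to get argmax of an empty sequence
```

View pics/scene9.png

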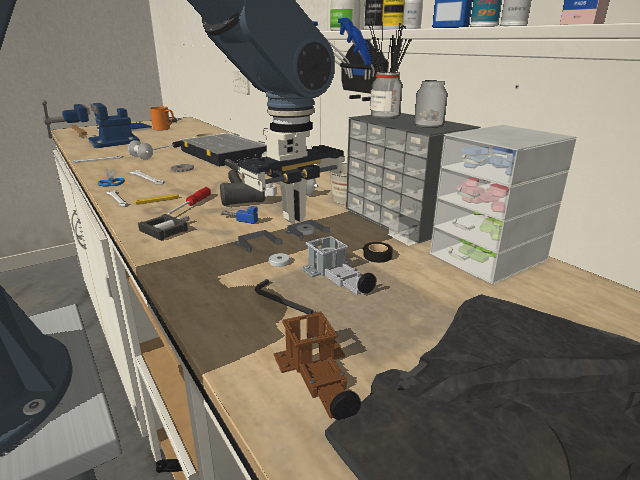

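```bash
python3 - <<'E'
from h import *
for n in('last_top.npz','last_scene.npz'):
  f=n
import numpy as np
for f,v0 in (('top',0),('scene',0)):
    r=cams.read_camera(f) if f=='scene' else dict(np.load('last_top.npz'))
    W=world(r);x,y,z=W[...,0],W[...,1],W[...,2]
    m=(x>.44)&(x<.56)&(y>.14)&(y<.25)&(z>.009)&(z<.016)
    for nm,mm in (('side+',m&(x>.51)&(y>.18)&(y<.215)),('side-',m&(x<.495)&(y>.18)&(y<.215)),('back',m&(y>.218)&(x>.48)&(x<.525))):
        P=W[mm]; 
        if len(P)>5: print(f,nm,len(P),P.mean(0).round(4),P.min(0).round(4),P.max(0).round(4), np.polyfit(P[:,1],P[:,0],1)[0].round(3) if nm!='back' else np.polyfit(P[:,0],P[:,1],1)[0].round(3))
r=dict(np.load('last_top.npz'))
E
python3 - <<'E'
import cv2
E
```

```text
top back 14 [0.496  0.2319 0.0123] [0.4803 0.231  0.0099] [0.5241 0.2326 0.0148] -0.014
scene side+ 31 [0.5321 0.1984 0.0128] [0.5289 0.1824 0.009 ] [0.5359 0.2135 0.0152] 0.012
scene side- 31 [0.4725 0.1978 0.0128] [0.4697 0.1816 0.0094] [0.477  0.2146 0.0145] -0.01
scene back 60 [0.5021 0.2273 0.0124] [0.4801 0.2232 0.0092] [0.5249 0.2334 0.0152] -0.02
```

>>> {"op": "jog_arm", "data": {"dp": [[-0.02,0.018,0],[-0.02,0.018,0],[0,0,0],[0,0,0]], "spin": [4.5,0,0,0]}}

```text
time: 16.38
tcp_pos: [0.4943, 0.064, 0.0774]
orientation: [1.0, -0.016, 0.006, 0.006]
force: [-0.2, -0.4, -0.2]
grip_width: 0.0102
```

Run:
```python
from h import *
go(.496,0.064,.02,-2.5)
```

```text
t 16.375 tcp [0.4943 0.064  0.0774] yaw -1.82 tilt z [ 0.011 -0.012 -1.   ] d [ 0.001  -0.0007  0.0574] F [-0.2 -0.4 -0.2] gw 0.0102
spin 0.6840826000137383
```

>>> {"op": "jog_arm", "data": {"dp": [[0.001,0,0.03],[0,0,0.027],[0,0,0]], "spin": [0.6,0,0]}}

```text
time: 16.75
tcp_pos: [0.4991, 0.0649, 0.0196]
orientation: [1.0, -0.02, 0.007, 0.006]
force: [-0.2, -0.8, -0.2]
grip_width: 0.0104
```

Run:
```python
from h import *
go(.4955,0.064,.0045,-2.5)
r=shot('scene','scene10.png');disc(r,.46,.53,.06,.14)
cv2.imwrite('pics/c10.png',cv2.resize(r['color'][160:360,200:420,::-1],None,fx=3.6,fy=3))
```

```text
t 16.75 tcp [0.4991 0.0649 0.0196] yaw -2.28 tilt z [ 0.015 -0.012 -1.   ] d [-0.0038  0.0008  0.0151] F [-0.2 -0.8 -0.2] gw 0.0104
spin 0.2247516408804131
disc n 112 mean [0.4882 0.0967] mid [0.4893 0.0996] ext [0.0247 0.0402]
```

View pics/c10.png

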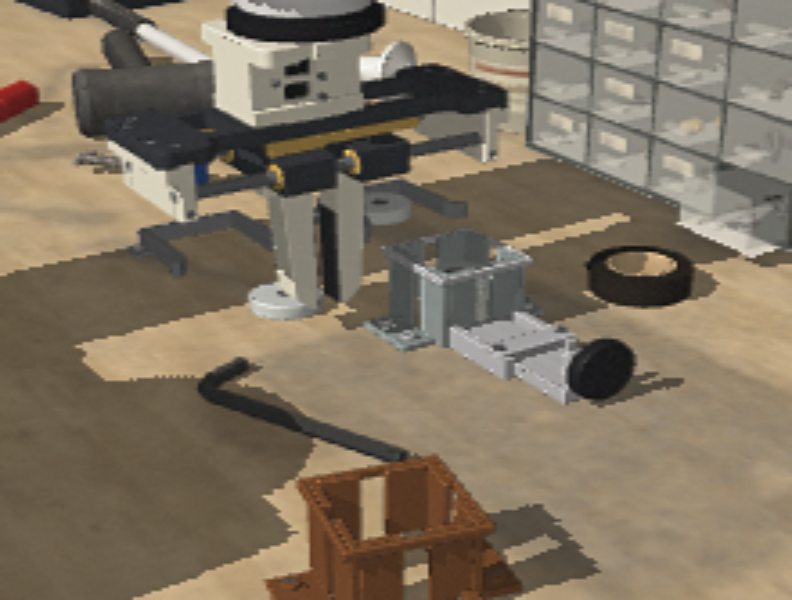

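>>> {"op": "jog_arm", "data": {"dp": [[-0.003,0,0.008],[-0.001,0,0.006]], "spin": [0,0]}}

```text
time: 17.05
tcp_pos: [0.4973, 0.0653, 0.0077]
orientation: [1.0, -0.02, 0.01, 0.006]
force: [0.6, 0.5, -0.3]
grip_width: 0.0105
```

Run:
```python
from h import *
go(.4965,0.07,.0045,-2.5)
```

```text
t 17.05 tcp [0.4973 0.0653 0.0077] yaw -2.24 tilt z [ 0.02  -0.011 -1.   ] d [-0.0011 -0.0047  0.0031] F [ 0.6  0.5 -0.3] gw 0.0105
spin 0.25990372908208315
```

>>> {"op": "jog_arm", "data": {"dp": [[-0.001,0,0.003],[0,-0.004,0.001],[0,-0.005,0],[0,-0.006,0],[0,-0.006,0]], "spin": [0,0,0,0,0]}}

```text
time: 17.68
tcp_pos: [0.4975, 0.0876, 0.0037]
orientation: [1.0, -0.02, 0.01, 0.006]
force: [0.0, -0.2, 0.6]
grip_width: 0.0104
```

Run:
```python
from h import *
go(.5025,0.172,.0045,-2.5)
r=shot('scene','scene11.png');disc(r,.46,.53,.09,.165)
```

```text
t 17.675 tcp [0.4975 0.0876 0.0037] yaw -2.26 tilt z [ 0.021 -0.011 -1.   ] d [ 0.0017 -0.0846 -0.0016] F [ 0.  -0.2  0.6] gw 0.0104
spin 0.23725506742601965
disc n 35 mean [0.4835 0.1179] mid [0.485 0.119] ext [0.0138 0.0277]
```

>>> {"op": "jog_arm", "data": {"dp": [[0,-0.007,0],[0,-0.007,0],[0,-0.008,0],[0,-0.008,0],[0,-0.008,0]], "spin": [0,0,0,0,0]}}

```text
time: 18.35
tcp_pos: [0.4993, 0.1286, 0.0035]
orientation: [1.0, -0.02, 0.011, 0.005]
force: [1.2, -0.8, 0.5]
grip_width: 0.01
```

Run:
```python
from h import *
go(.5025,0.172,.0045,-2.5)
r=shot('scene','scene12.png');disc(r,.46,.53,.12,.165)
cv2.imwrite('pics/c12.png',cv2.resize(r['color'][180:300,200:350,::-1],None,fx=5,fy=5))
```

```text
t 18.35 tcp [0.4993 0.1286 0.0035] yaw -2.25 tilt z [ 0.021 -0.011 -1.   ] d [ 0.0015 -0.0435 -0.0014] F [ 1.2 -0.8  0.5] gw 0.01
spin 0.2528232183997261
disc n 27 mean [0.4835 0.155 ] mid [0.4845 0.1541] ext [0.0094 0.0206]
```

View pics/c12.png

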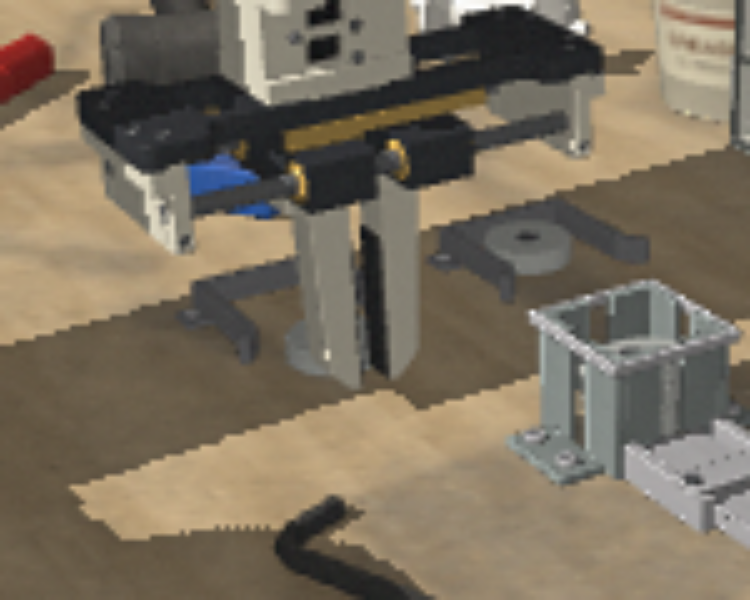

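>>> {"op": "jog_arm", "data": {"dp": [[0.001,-0.007,-0.001],[0,-0.007,0],[0,-0.007,0],[0,-0.006,0],[0,-0.006,0]], "spin": [0,0,0,0,0]}}

```text
time: 19.02
tcp_pos: [0.5017, 0.1643, 0.0042]
orientation: [1.0, -0.02, 0.011, 0.005]
force: [-0.1, -0.6, 0.5]
grip_width: 0.0101
```

Run:
```python
from h import *
go(.5025,0.172,.0045,-2.0)
r=shot('scene','scene13.png')
cv2.imwrite('pics/c13.png',cv2.resize(r['color'][200:275,220:310,::-1],None,fx=8,fy=8))
```

```text
t 19.025 tcp [0.5017 0.1643 0.0042] yaw -2.24 tilt z [ 0.021 -0.011 -1.   ] d [ 0.0005 -0.0077 -0.0003] F [-0.1 -0.6  0.5] gw 0.0101
spin -0.24114274881702613
```

View pics/c13.png

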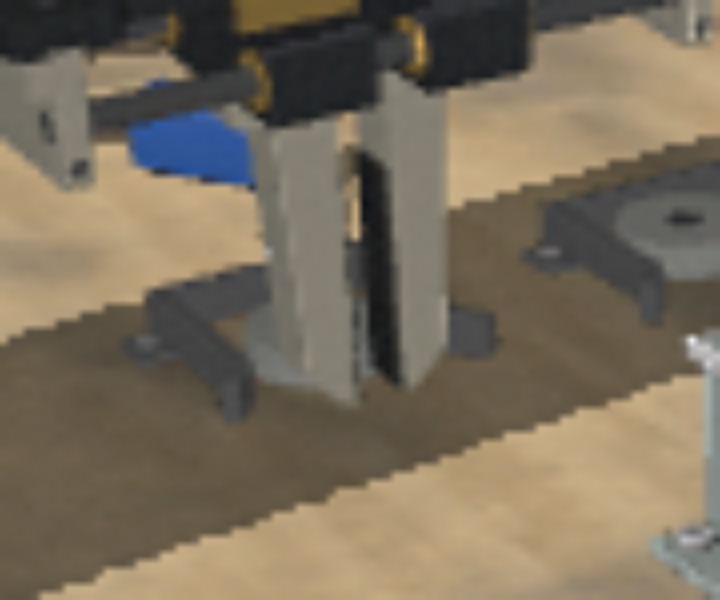

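Still on line. I'll push about 8 mm more, then back off and look.

>>> {"op": "jog_arm", "data": {"dp": [[0,-0.004,0],[0,-0.004,0],[0,0,0],[0,0.012,0],[0,0.02,0],[0,0.02,-0.03],[0,0.03,-0.05],[0,0.05,-0.03],[0,0.05,0],[0,0.05,0]], "spin": [0,0,0,0,0,0,0,0,0,0]}}

```text
time: 20.32
tcp_pos: [0.4892, -0.0663, 0.12]
orientation: [1.0, -0.018, 0.011, 0.006]
force: [0.8, -0.2, 0.3]
grip_width: 0.0106
```

Run:
```python
from h import *
go(.5025,0.172,.0045,-2.0)
r=shot('top','top14.png')
disc(r,.478,.528,.16,.221,.006,.0115)
cv2.imwrite('pics/c14.png',cv2.resize(r['color'][160:300,220:360,::-1],None,fx=4.2,fy=4.2,interpolation=cv2.INTER_CUBIC))
r=shot('scene','scene14.png')
disc(r,.478,.528,.16,.221,.006,.0115)
cv2.imwrite('pics/c14s.png',cv2.resize(r['color'][180:300,200:400,::-1],None,fx=4,fy=4))
```

```text
t 20.325 tcp [ 0.4892 -0.0663  0.12  ] yaw -2.05 tilt z [ 0.022 -0.013 -1.   ] d [ 0.0022 -0.24    0.1128] F [ 0.8 -0.2  0.3] gw 0.0106
spin -0.04904448669788053
disc n 272 mean [0.5024 0.2012] mid [0.502  0.2009] ext [0.0385 0.0389]
disc n 49 mean [0.4998 0.1885] mid [0.5026 0.1923] ext [0.0398 0.0254]
```

View pics/c14.png

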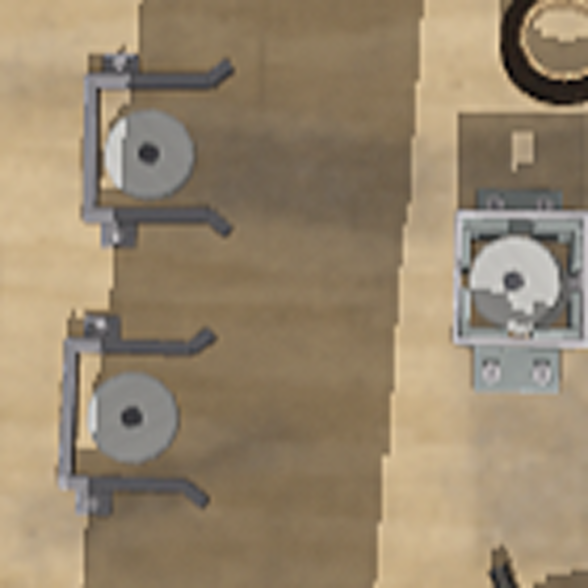

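View pics/c14s.png

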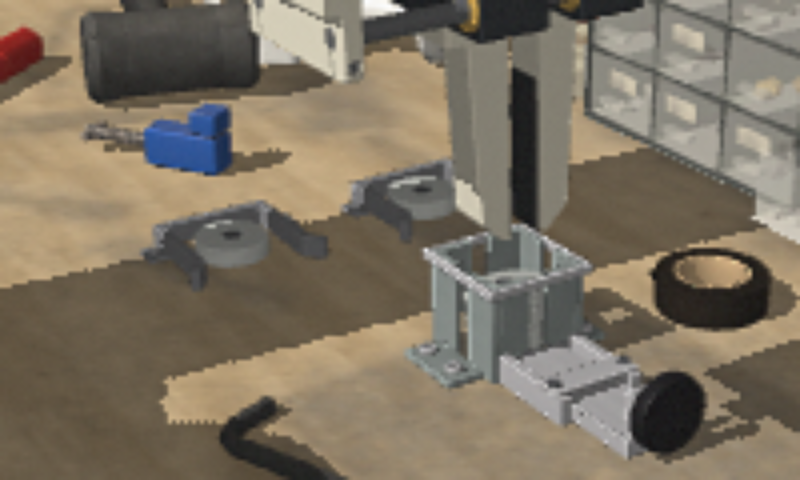

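The spacer's disc at crop px (134,417) lies centred in the empty bay. It has about 5 mm to the back wall and 6 mm to the mouth. The other bay, the magazine, tape, hex key and chain tool look untouched.

Run:
```python
from h import *
r=dict(np.load('last_top.npz'))
W=world(r);z=W[...,2]
m=(W[...,0]>.53)&(W[...,0]<.59)&(W[...,1]>-.14)&(W[...,1]<-.07)&(z>.02)&(z<.045)
print('pad n',m.sum(), W[m].min(0) if m.any() else '')
for l in ['spacer_set','hex_key','black_tape','chain_tool']: boxes(l,'top',r)
print(workorder.close_job())
```

```text
pad n 0 
spacer_set top 0.83 [0.624 0.196 0.008] [256. 194.]
hex_key top 0.59 [0.419 0.013 0.011] [353. 307.]
black_tape top 0.93 [0.673 0.01  0.017] [357. 168.]
chain_tool top 0.69 [0.531 0.326 0.019] [183. 242.]
chain_tool top 0.67 [0.417 0.012 0.008] [354. 308.]
the job is handed in; nothing more can be done
None
```

I pressed the grey dispenser's plunger in once to its stop, where the force rose to 32 N, and one spacer came out. The plunger then sprang back fully: the pad's outer face measured y = -0.088, the same as before the press. I nudged the spacer sideways and then into the empty bay with the fingertips, without gripping it. The job was handed in at about 20 s.

**Spacer position:** in the last top view the spacer's centre is at (0.502, 0.201), and the bay's centre is at about (0.503, 0.2005). That leaves roughly 5–6 mm to the back wall and to the mouth. The oblique scene camera gave 0.192 for y, but it saw only part of the disc, so I trusted the top view.

**Everything else:** the spacer in the other bay, the tape and the chain tool measured within 2 mm of where they started.
- **Hex key:** its detected midpoint shifted because the arm hid part of it in the last top view. It looks unmoved in the pictures.
- **Plunger:** the arm also hid the pad in that last top view, so the final measurement gave no reading. It was measured at rest just after the press, and the last scene picture shows it out.

**Slip:** my first nudge passed just above the spacer because the fingertips were slightly too high. The spacer had not moved, so I lowered the tips and repeated it. While lowering, the tips touched the bench briefly at about 8 N.

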